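# Flick the motor's test wheel and brake it on the mark

## Task

Spin-check the motor on the stand: flick its white wheel by one of its lugs with a fingertip so that it spins freely counter-clockwise (seen from above) and the red lug passes the yellow pointer at least once with nothing touching the wheel. When the red lug comes round to the pointer again (that time or any later one), stop the wheel there with a fingertip so that the red lug points at the pointer, then lift off and leave the wheel standing; after the first pass touch the wheel only to stop it at the pointer, never to push or drag it round. Lift nothing, and leave the two loose motors, the bottle and the screwdriver where they stand.

Things in the scene. Friction and masses are not known exactly. Their poses are not given: they have to be found in the camera images.
- stand: Fixed: steel base plate 160 x 160 x 12 mm with a silver upright motor (diameter 56 mm) carrying the wheel. Origin: on the table under the wheel's axis; x axis points from the axis to the yellow pointer (post 30 mm wide, 78 mm high, with a 10 mm wide finger; 108 to 144 mm from the axis along +x, on a tongue of the plate 44 mm wide). Position and yaw vary
- hub (a point): The wheel: level white disc, radius 65 mm, underside 66, top face 78 mm above the table, 0.3 to 0.5 kg. Brass hub nut on top: radius 12, height 6 mm; else the top is flat, free for braking. Three radial lugs on the rim, 120 deg apart, out to 100 mm from the axis, 10 mm wide, thick as the disc: one red (point's +x, red stripe inwards), two grey. Point: on the axis, level with the top; turns with it
- wheel (a joint): Wheel angle (rad), growing counter-clockwise seen from above, counting on through turns. Red lug at the pointer at 0, 2 pi, 4 pi..; starts between -4.4 and -1.9, so 0 is the first pass and 2 pi or any later whole turn a place to stop. Weak drag only: loses about 0.06 rad/s plus 5 percent of its speed per second. A few N of a fingertip on the disc's top stop it almost at once
- mark (a point): Point on the red lug's top face, 95 mm from the wheel's axis (5 mm inside the lug's tip), 78 mm above the table
- index (a point): Fixed point in front of the yellow pointer's tip, 95 mm from the wheel's axis on the pointer's line, 78 mm above the table: where mark has to stop
- motor_a: Loose bystander: silver motor standing upright, diameter 36 mm, 66 mm high with its shaft, origin under its middle, about 0.2 m from the wheel's axis
- motor_b: Loose bystander: a second such silver motor, on the other side of the stand
- bottle: Loose bystander: blue bottle with red cap, diameter 40 mm, 110 mm high, upright, origin under its middle
- screwdriver: Loose bystander: screwdriver with orange handle lying flat, 170 mm long along its x axis, origin under its middle

How it is judged:
By the outcome, as a careful person would: the job done as asked, in the order asked, and still so for the second after the job is handed in, with the robot touching nothing.
It also fails if it takes over 61 s, if anything falls off the work surface, if the arm or the gripper's body presses on something with over 40 N, if the wrist force passes 120 N, or if a joint passes its speed limit or range.

## Robot

A 7-joint arm with a two-finger parallel gripper is mounted at the origin on the work surface. World frame = base frame: x ahead of the robot, y to its left, z up, the work surface at z = 0. Lengths are in m, angles in rad, forces in N, time in s.
With the tool pointing down it reaches from about 0.425 to 1.025 m from the base axis. Payload 3.6 kg.
Tool frame: the origin (TCP) lies at the very end of the fingers, on their centre line; the grasp point (between the pads) lies 19 mm behind it (manip.grasp_offset is the distance from the TCP to the grasp point, in m); z points along the fingers, y is the line along which they close (so a half turn about z gives the same grasp; the last joint's range is limited). The gripper opens to 85 mm and grips with 20 to 120 N. Pads are 22 mm wide; open, the fingers measure 114 mm over their backs; the gripper's body (76 mm by 85 mm) begins 54 mm behind the grasp point. The pads swing forward as they close: fully open they stand 13 mm farther back than shut.
Start: joints at [-1.302, 0.591, 0.048, 1.609, -0.033, 0.943, -0.034], TCP at [0.257, 0.678, 0.231] pointing down, gripper open.
Joint ranges: [-2.69, 2.69], [-0.47, 2.24], [-1.27, 1.36], [0.19, 2.51], [-1.53, 4.68], [0.08, 2.07], [-3.09, 3.09]. Speed limits (rad/s): [2.57, 2.57, 3.14, 3.14, 3.14, 3.14, 3.14].

## Interface

Orientations are given as a unit quaternion [w, x, y, z].
In Python, from plant import manip, imaging, ticket gives the robot as it stands.
- The arm moves only by the tool apply_moves, never from a script. Its argument "commands" is a list that holds one entry, the list of rows, each a list of 7 numbers: the finger opening in mm, from 0 to 85.4, then the shift along the tool's x, y, z in units of 50 mm (1.0 is 50 mm), then the turn, a rotation vector about the tool's x, y, z in degrees. A call has 1 to 12 rows; each row shifts and turns the commanded pose from where the row before left it, along the tool's axes as they then stand; what a row does not reach is not made up. A row lasts 1/10 s, in which the tool goes at most 50 mm and 8.59 degrees, less where a joint would pass 70% of its speed; a pose out of reach is approached as far as the arm can. A call is refused whole if a number of a shift passes 1 or a number of a turn 8.59, either way. A call with a gripper value outside its range is refused whole. The fingers move at their own pace and stop on an object; the grip force is fixed at half the most. Time passes only in rows, so rows that do not move let the fingers close. It gives the time, the measured TCP pose, the force, the opening and the grip force at its end, in the units of the state.
- manip.sense(): the state, without advancing time (a new reading comes with each control period).
- imaging.read_camera(name): name is "side" or "top"; returns a dict with "image" (420x560x3 uint8, blue, green, red), "fov_y" (degrees; the focal length in pixels is half the picture's height over the tangent of half this angle, whatever the lens; pixels are square), "cx", "cy" (the principal point, pixels), "k1" (the pictures are not rectified: a ray, as slopes to the right and down, at radius r is drawn at 1 + k1 r^2 times it, then the intrinsics apply), "extrinsics" (4x4, takes a point from world to camera coordinates). Camera axes: x right, y up, looking along -z (the intrinsics and any distortion apply to the point x, -y, -z); pixel columns grow to the right and rows downward; lengths in m; the calibration is good to about 2 mm. A picture is of the moment at which its call begins. There is no depth.
- ticket.sign_off(): hands the job in; it is judged then, once.
The state is a dict: "time": time; "joints": joint angles; "dq": joint speeds; "joint_efforts": joint torques, N m; "tcp_pos": TCP position; "eef_rot": TCP orientation; "force": force on the tool from outside, world axes, zero at the start; "ft_torque": the same for the moment, N m; "gripper_width": opening from 0.0 (shut) to 1.0 (fully open); "gripper_force": force on a finger pad.
Only numpy, scipy, OpenCV 4.12 (cv2) and the standard library are available. Lean on these libraries where they do the work, as an engineer would, in place of code of your own. Each camera call takes 0.05 s, during which the arm holds its last target. There are 200 camera calls.

## Working session

There is one attempt and no reset: what is moved stays moved. The work goes in short steps, Python scripts to look and compute and a tool call to move; the robot and the scene stay as the last step left them, time stands still between calls to the robot, and variables do not carry over. Pictures are saved under pics/ and viewed, at most 10 in all, crops included, and the job is handed in when it is done.

Besides the shell and the picture viewer there is one more tool, called after "Call:" as name(argument=value, ...) on one line, values as JSON. apply_moves: Moves the arm, as the interface text tells. Its arguments: {"type":"object","properties":{"commands":{"type":"array","items":{"type":"array","items":{"type":"array","items":{"type":"number"}}}}},"required":["commands"]}

```bash
ls; mkdir -p pics; cat > h.py <<'E'
import numpy as np, cv2
from plant import manip, imaging, ticket
def cam(n):
    d=imaging.read_camera(n); return d
def K(d):
    f=d["image"].shape[0]/2/np.tan(np.radians(d["fov_y"])/2)
    return f
def proj(d,P):
    p=np.asarray(d["extrinsics"])@np.append(P,1); u=np.array([p[0],-p[1]])/-p[2]
    u=u*(1+d["k1"]*(u@u)); return u*K(d)+[d["cx"],d["cy"]]
def ray(d,px):
    v=(np.array(px,float)-[d["cx"],d["cy"]])/K(d); u=v.copy()
    for _ in range(20): u=v/(1+d["k1"]*(u@u))
    E=np.asarray(d["extrinsics"]); R=E[:3,:3]
    return -R.T@E[:3,3], R.T@np.array([u[0],-u[1],-1])
def atz(d,px,z):
    o,r=ray(d,px); return o+r*(z-o[2])/r[2]
def tri(d1,p1,d2,p2):
    o1,r1=ray(d1,p1);o2,r2=ray(d2,p2)
    s=np.linalg.lstsq(np.c_[r1,-r2],o2-o1,rcond=None)[0]
    a,b=o1+r1*s[0],o2+r2*s[1]; return (a+b)/2,np.linalg.norm(a-b)
E
python3 - <<'E'
from h import *
import pickle
print(manip.sense())
for n in("top","side"):
    d=cam(n); cv2.imwrite(f"pics/{n}0.png",d["image"]); pickle.dump(d,open(n+".pkl","wb"))
    print(n,{k:v for k,v in d.items() if k!="image"})
E
```

```text
pics
{'time': 0.0, 'joints': array([-1.3015039 ,  0.59212496,  0.04828571,  1.60986569, -0.03329697,
        0.94268085, -0.03369938]), 'dq': array([ 0.00072127, -0.00139773, -0.00020649, -0.00195372,  0.00037515,
       -0.00065147, -0.00202067]), 'joint_efforts': array([-2.03806985e-04, -5.48684263e+01,  1.54660027e+00, -1.98130757e+01,
        9.40044323e-03,  8.67610535e-03,  1.36061743e-05]), 'tcp_pos': array([0.25697987, 0.67702383, 0.23012012]), 'eef_rot': array([-1.44126342e-04,  1.80356951e-01,  9.83600568e-01, -1.12803776e-03]), 'force': array([ 0.3259242 ,  0.78839891, -0.32928082]), 'ft_torque': array([-0.01675673, -0.01819917, -0.029378  ]), 'gripper_force': 0.0, 'gripper_width': 1.0013445874375293}
top {'fov_y': 42.20164951462577, 'cx': 288.2069070751673, 'cy': 215.68009652961425, 'k1': -0.22228631099482185, 'extrinsics': array([[-1.21343873e-02, -9.99925756e-01,  1.11305985e-03,
         8.13883174e-02],
       [ 9.97511030e-01, -1.20277459e-02,  6.94771717e-02,
        -5.73610129e-01],
       [-6.94586258e-02,  1.95335239e-03,  9.97582921e-01,
        -1.19536256e+00],
       [ 0.00000000e+00,  0.00000000e+00,  0.00000000e+00,
         1.00000000e+00]])}
side {'fov_y': 45.29019161495723, 'cx': 283.323826292635, 'cy': 208.4670245779632, 'k1': 0.04657899316487391, 'extrinsics': array([[ 0.87051777, -0.49191866, -0.0146576 , -0.4557555 ],
       [ 0.38161497,  0.65591462,  0.65126494, -0.31716845],
       [-0.31075524, -0.57253126,  0.75870886, -0.80637524],
       [ 0.        ,  0.        ,  0.        ,  1.        ]])}
```

View pics/top0.png

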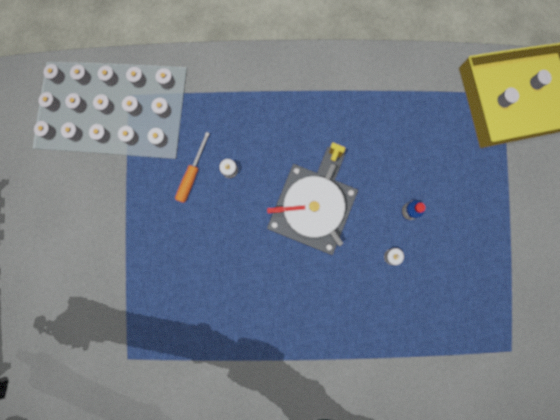

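View pics/side0.png

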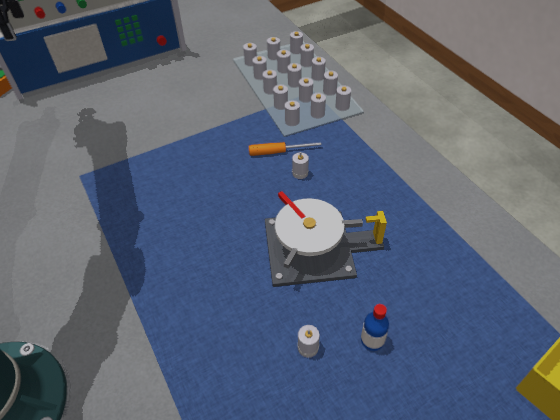

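The top view shows the hub nut at about (314,207), the red lug tip at (268,210) and the pointer finger at (335,155). The grey lug ends are near (338,240) and (328,170). Next I'll enlarge both views.

```bash
python3 - <<'E'
from h import *
import pickle
t=pickle.load(open("top.pkl","rb"))["image"];s=pickle.load(open("side.pkl","rb"))["image"]
a=cv2.resize(t[130:270,250:370],None,fx=4.25,fy=4.25,interpolation=cv2.INTER_CUBIC)  # 510x595
cv2.imwrite("pics/tc.png",a)
b=cv2.resize(s[180:300,250:400],None,fx=5,fy=5,interpolation=cv2.INTER_CUBIC)
cv2.imwrite("pics/sc.png",b)
E
```

```text
(no output)
```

View pics/tc.png

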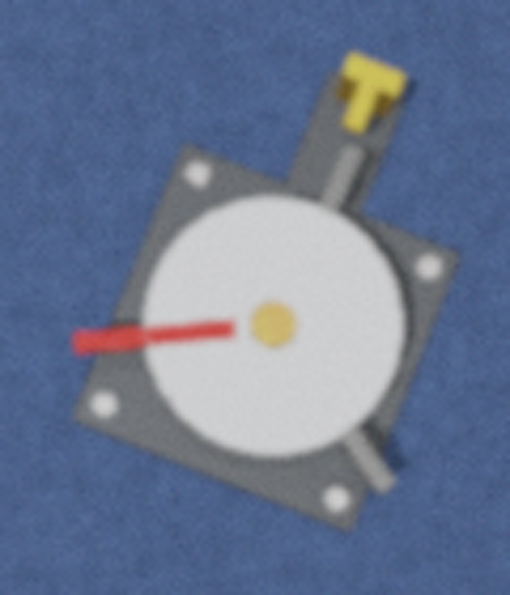

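View pics/sc.png

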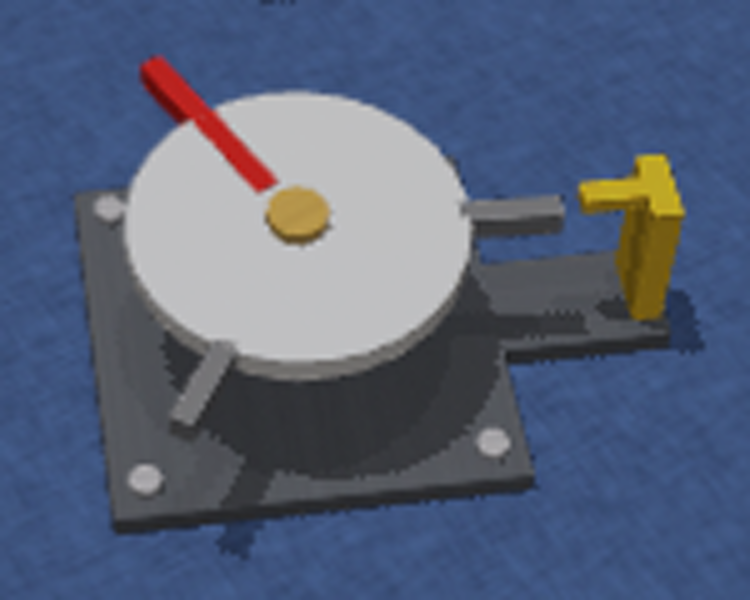

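```bash
cat > fit.py <<'E'
from h import *
import pickle
from scipy.optimize import least_squares
t=pickle.load(open("top.pkl","rb"));s=pickle.load(open("side.pkl","rb"))
T=lambda x,y:((np.array([x,y])+.5)/4.25-.5+[250,130])
S=lambda x,y:((np.array([x,y])+.5)/5-.5+[250,180])
for n,a,b in[("nut",T(273,324),S(298,210)),("red tip",T(75,343),S(152,66)),("grey1",T(355,149),S(562,203)),("grey2",T(387,485),S(183,418)),("ptr tip",T(354,130),S(582,190)),("stripe in",T(233,329),S(265,185))]:
    p,e=tri(t,a,s,b); print(n,np.round(p*1e3,1),round(e*1e3,1))
rz=lambda a:np.array([np.cos(a),np.sin(a)])
obs=[]
st=lambda r,da,z:(lambda p:np.append(p[:2]+r*rz(p[2]+da),z))
wh=lambda r,da,z:(lambda p:np.append(p[:2]+r*rz(p[2]+p[3]+da),z))
D=2*np.pi/3
o=[(t,T(273,324),st(0,0,.084)),(s,S(298,210),st(0,0,.084)),(t,T(274.5,326),st(0,0,.078)),
(t,T(75,343),wh(.1,0,.078)),(s,S(152,66),wh(.1,0,.078)),(t,T(355,149),wh(.1,2*D,.078)),(s,S(562,203),wh(.1,2*D,.078)),
(t,T(387,485),wh(.1,D,.078)),(s,S(183,418),wh(.1,D,.078)),(t,T(375,72),st(.135,0,.078))]
c=.08*2**.5
for k,px in [(1,(187,147)),(-1,(457,253)),(-3,(352,530)),(3,(75,417))]: o.append((t,T(*px),st(c,k*np.pi/4,.012)))
for k,px in [(3,(78,195)),(-1,(530,478)),(-3,(115,520))]: o.append((s,S(*px),st(c,k*np.pi/4,.012)))
f=lambda p:np.concatenate([proj(d,g(p))-q for d,q,g in o])
r=least_squares(f,[.58,.0,-.4,2],loss="soft_l1",x_scale=[.01,.01,.1,.1]);print(r.x,np.degrees(r.x[2:]))
print(np.round(f(r.x).reshape(-1,2),1).tolist())
for n,px,z in[("motor_a",(228,168),.06),("motor_b",(396,257),.06),("bottle",(421,208),.11),("sd",(186,185),.015),("sd2",(207,135),.01)]: print(n,np.round(atz(t,px,z),3))
E
python3 fit.py
```

```text
nut [590.9  19.7  83.3] 1.1
red tip [583.5 118.9  73. ] 1.5
grey1 [679.8 -23.7  78.6] 1.8
grey2 [509.7 -36.4  77.2] 0.6
ptr tip [689.2 -23.2  80. ] 1.6
stripe in [588.8  39.6  78.4] 0.6
[ 0.59087741  0.01885623 -0.39866304  2.04958661] [-22.84170991 117.43266238]
[[0.5, -0.3], [-0.0, 0.1], [0.0, -0.5], [0.2, -0.2], [-0.6, -1.4], [0.3, -0.9], [0.2, 0.1], [0.8, 0.4], [-0.3, 0.7], [-0.3, 1.5], [-0.4, -1.6], [1.5, -0.1], [0.1, 0.4], [-0.8, 0.2], [-1.0, -0.9], [1.3, -0.6], [-0.6, 0.1]]
motor_a [0.678 0.205 0.06 ]
motor_b [ 0.479 -0.158  0.06 ]
bottle [ 0.581 -0.204  0.11 ]
sd [0.648 0.306 0.015]
sd2 [0.763 0.259 0.01 ]
```

Call:
apply_moves(commands=[[[0,-0.66,-0.5,0,0,0,0],[0,-0.66,-0.5,0,0,0,0],[0,-0.66,-0.5,0,0,0,0],[0,-0.66,-0.5,0,0,0,0],[0,-0.66,-0.5,0,0,0,0],[0,-0.66,-0.5,0,0,0,0],[0,-0.66,-0.5,0,0,0,0],[0,-0.66,-0.5,0,0,0,0],[0,-0.66,-0.5,0,0,0,0],[0,-0.66,-0.5,0,0,0,0],[0,-0.66,-0.5,0,0,0,0],[0,-0.66,-0.5,0,0,0,0]]])

```text
time: 1.3
tcp_pos: [0.5214, 0.2551, 0.231]
eef_rot: [-0.0, 0.18, 0.984, -0.0]
force: [1.0, 1.3, -0.1]
gripper_width: -0.003
gripper_force: 0.0
```

```bash
cat >> h.py <<'E'
from scipy.spatial.transform import Rotation as Ro
HUB=np.array([.591,.019]); YAW=-.3987
def todo(target,ydir=None,s=None):
    s=s or manip.sense(); q=s["eef_rot"]; R=Ro.from_quat([q[1],q[2],q[3],q[0]]).as_matrix()
    print("t",round(s["time"],2),"tcp",np.round(s["tcp_pos"],4),"F",np.round(s["force"],1),"ydir",np.degrees(np.arctan2(R[1,1],R[0,1])).round(1),"tool z",np.round(R[:,2],3))
    print("shift units",np.round(R.T@(np.array(target)-s["tcp_pos"])/.05,3))
E
python3 -c "
from h import *
todo([.6093,.1158,.15])"
```

```text
t 1.3 tcp [0.5214 0.2551 0.231 ] F [ 1.   1.3 -0.1] ydir 69.2 tool z [-0.001 -0.    -1.   ]
shift units [-2.632 -1.982  1.621]
```

Call:
apply_moves(commands=[[[0,-0.66,-0.5,0.2,0,0,0],[0,-0.66,-0.5,0.4,0,0,0],[0,-0.66,-0.5,0.5,0,0,0],[0,-0.65,-0.48,0.5,0,0,0],[0,0,0,0,0,0,-8.5],[0,0,0,0,0,0,-8.5],[0,0,0,0,0,0,-8.5],[0,0,0,0,0,0,0]]])

```text
time: 2.1
tcp_pos: [0.6086, 0.1171, 0.1508]
eef_rot: [-0.001, -0.041, 0.999, 0.0]
force: [1.0, 0.3, -0.2]
gripper_width: -0.0
gripper_force: 0.0
```

```bash
python3 - <<'E'
from h import *
todo([.6093,.1158,.058])
d=cam("side");cv2.imwrite("pics/s1.png",cv2.resize(d["image"][100:310,200:440],None,fx=2.5,fy=2.5,interpolation=cv2.INTER_CUBIC))
p=np.array(manip.sense()["tcp_pos"]);print((proj(d,p)-[200,100])*2.5)
E
```

```text
t 2.1 tcp [0.6086 0.1171 0.1508] F [ 1.   0.3 -0.2] ydir 94.7 tool z [-0.001  0.    -1.   ]
shift units [-0.014 -0.029  1.856]
[227.09407823 151.22935258]
```

View pics/s1.png

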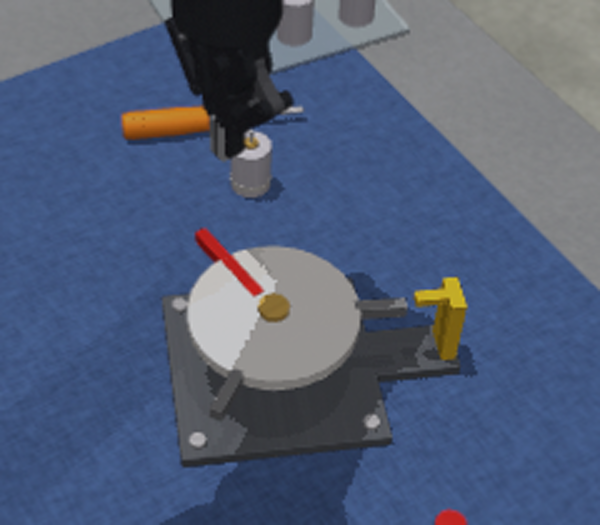

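```bash
cat >> h.py <<'E'
def angle(d):
    im=d["image"].astype(int); b,g,r=im[...,0],im[...,1],im[...,2]
    m=(r>60)&(r>2*g)&(r>2*b)
    P=[atz(d,(x,y),.078)[:2]-HUB for y,x in zip(*np.nonzero(m))]
    P=np.array([p for p in P if .015<np.hypot(*p)<.105]).reshape(-1,2)
    if len(P)<8: return None,len(P)
    c=P.sum(0); return np.degrees((np.arctan2(c[1],c[0])-YAW+np.pi)%(2*np.pi)-np.pi).round(2),len(P)
E
python3 -c "
from h import *
import pickle
for n in('top','side'): print(n,angle(pickle.load(open(n+'.pkl','rb'))))
o,_=ray(pickle.load(open('side.pkl','rb')),(280,210));print(o)
print(manip.sense()['time'])
print(proj(pickle.load(open('side.pkl','rb')),[.591+.0876,.019-.0369,.078]),manip.sense()['time'])
"
```

```text
top (np.float64(117.66), 101)
side (np.float64(118.4), 171)
[ 0.26719416 -0.47783425  0.81168445]
2.15
[359.15898612 218.64647178] 2.15
```

Call:
apply_moves(commands=[[[0,0,0,0.5,0,0,0],[0,0,0,0.7,0,0,0],[0,0,0,0.5,0,0,0],[0,0,0,0.15,0,0,0],[0,0,0,0,0,0,0]]])

```text
time: 2.65
tcp_pos: [0.608, 0.1176, 0.0578]
eef_rot: [-0.001, -0.041, 0.999, -0.0]
force: [0.2, -0.0, 0.2]
gripper_width: 0.005
gripper_force: 0.0
```

```bash
python3 - <<'E'
from h import *
todo([.591,.061,.12])
d=cam("side");print(angle(d));t=cam("top");print(angle(t))
cv2.imwrite("pics/s2.png",np.hstack([cv2.resize(d["image"][180:300,250:400],None,fx=3,fy=3),cv2.resize(t["image"][150:270,250:370],None,fx=2.8,fy=3)]))
E
```

```text
t 2.65 tcp [0.608  0.1176 0.0578] F [ 0.2 -0.   0.2] ydir 94.6 tool z [-0.002 -0.001 -1.   ]
shift units [ 0.434 -1.101 -1.242]
(np.float64(118.29), 173)
(np.float64(118.14), 14)
```

View pics/s2.png

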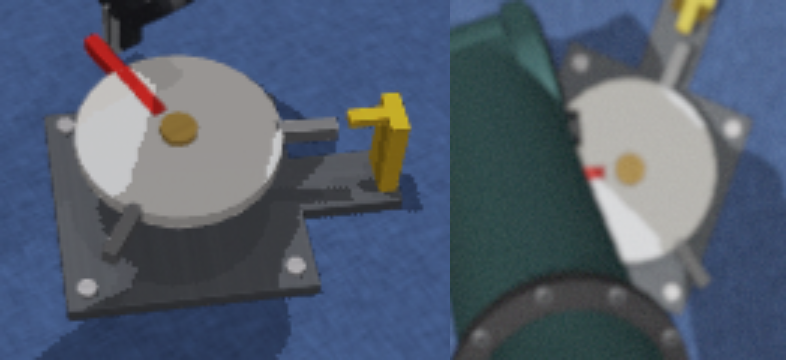

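The finger stands just behind the red lug on its +x side, with its tip at about (125,45) in the left crop. The way to the disc is clear, so I'll flick.

Call:
apply_moves(commands=[[[0,0.15,0,0,0,0,0],[0,0.3,0,0,0,0,0],[0,0.36,0,0,0,0,0],[0,0.36,0,0,0,0,0],[0,0.15,0.1,-0.4,0,0,0],[0,0,0,-0.8,0,0,0],[0,0,0,-0.2,0,0,0]]])

```text
time: 3.45
tcp_pos: [0.5445, 0.1179, 0.1332]
eef_rot: [0.004, -0.041, 0.999, 0.001]
force: [0.9, 0.4, 0.0]
gripper_width: -0.001
gripper_force: 0.0
```

```bash
python3 - <<'E'
from h import *
for k in range(3):
    s=manip.sense()["time"];d=cam("side");print(round(s,3),angle(d))
todo([.591,.061,.1])
E
```

```text
3.45 (np.float64(-176.81), 222)
3.5 (np.float64(-171.4), 232)
3.55 (np.float64(-165.76), 230)
t 3.6 tcp [0.5432 0.1172 0.1301] F [ 0.7 -0.8 -0.4] ydir 94.7 tool z [ 0.003  0.001 -1.   ]
shift units [-0.858 -1.199  0.604]
```

Call:
apply_moves(commands=[[[0,-0.29,-0.4,0.1,0,0,0],[0,-0.29,-0.4,0.2,0,0,0],[0,-0.28,-0.4,0.3,0,0,0],[0,0,0,0,0,0,0]]])

```text
time: 4.0
tcp_pos: [0.5907, 0.0563, 0.096]
eef_rot: [-0.002, -0.038, 0.999, -0.001]
force: [0.3, -0.3, -1.2]
gripper_width: -0.001
gripper_force: 0.0
```

```bash
python3 - <<'E'
from h import *
for k in range(3):
    s=manip.sense()["time"];d=cam("side");print(round(s,3),angle(d))
cv2.imwrite("pics/s3.png",cv2.resize(d["image"][150:310,230:430],None,fx=3,fy=3))
todo([.591,.061,.084])
E
```

```text
4.0 (np.float64(-117.68), 216)
4.05 (np.float64(-112.62), 218)
4.1 (np.float64(-107.4), 214)
t 4.15 tcp [0.5892 0.0613 0.0977] F [ 0.2  0.3 -1. ] ydir 94.7 tool z [-0.003  0.    -1.   ]
shift units [-0.036 -0.008  0.275]
```

View pics/s3.png

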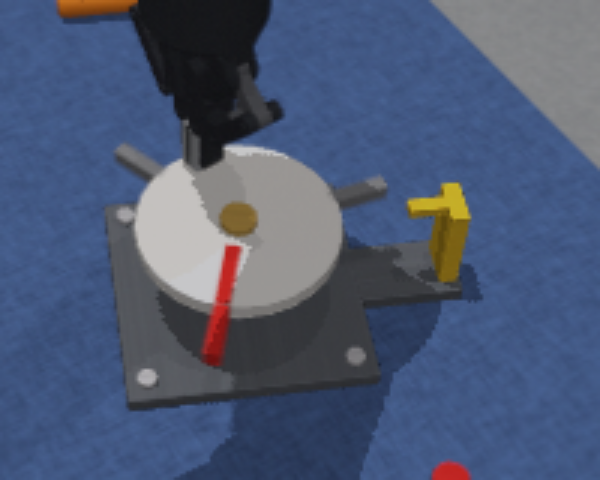

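Call:
apply_moves(commands=[[[0,0,0,0,0,0,0],[0,0,0,0,0,0,0],[0,0,0,0,0,0,0],[0,0,0,0,0,0,0],[0,0,0,0,0,0,0],[0,0,0,0,0,0,0],[0,0,0,0,0,0,0],[0,0,0,0,0,0,0],[0,0,0,0,0,0,0],[0,0,0,0,0,0,0],[0,0,0,0,0,0,0],[0,0,0,0,0,0,0]]])

```text
time: 5.35
tcp_pos: [0.5905, 0.0609, 0.0988]
eef_rot: [0.0, -0.041, 0.999, -0.0]
force: [-0.2, -0.6, 0.1]
gripper_width: -0.005
gripper_force: 0.0
```

```bash
python3 - <<'E'
from h import *
for k in range(2):
    s=manip.sense()["time"];d=cam("side");print(round(s,3),angle(d))
    if abs(angle(d)[0])<25: break
todo([.591,.061,.084])
E
```

```text
5.35 (np.float64(18.42), 188)
t 5.4 tcp [0.5905 0.0609 0.0988] F [-0.1  0.2  0.5] ydir 94.7 tool z [ 0. -0. -1.]
shift units [-0.011  0.001  0.296]
```

Call:
apply_moves(commands=[[[0,0,0,0.04,0,0,0],[0,0,0,0.08,0,0,0],[0,0,0,0.08,0,0,0],[0,0,0,0.06,0,0,0],[0,0,0,0.04,0,0,0],[0,0,0,0,0,0,0],[0,0,0,0,0,0,0],[0,0,0,0,0,0,0],[0,0,0,0,0,0,0]]])

```text
time: 6.3
tcp_pos: [0.5906, 0.0609, 0.084]
eef_rot: [0.0, -0.041, 0.999, 0.0]
force: [1.0, 0.3, -0.9]
gripper_width: 0.003
gripper_force: 0.0
```

```bash
python3 - <<'E'
from h import *
for k in range(2):
    s=manip.sense()["time"];d=cam("side");print(round(s,3),angle(d))
todo([.591,.061,.078])
E
```

```text
6.3 (np.float64(110.07), 79)
6.35 (np.float64(114.29), 110)
t 6.4 tcp [0.5906 0.0609 0.084 ] F [-0.1  0.4 -0.3] ydir 94.7 tool z [ 0.  0. -1.]
shift units [-0.008  0.002  0.119]
```

Call:
apply_moves(commands=[[[0,0,0,0,0,0,0],[0,0,0,0,0,0,0],[0,0,0,0,0,0,0],[0,0,0,0,0,0,0],[0,0,0,0,0,0,0],[0,0,0,0,0,0,0],[0,0,0,0,0,0,0],[0,0,0,0,0,0,0],[0,0,0,0,0,0,0]]])

```text
time: 7.3
tcp_pos: [0.5905, 0.0609, 0.0838]
eef_rot: [0.0, -0.041, 0.999, -0.0]
force: [-0.5, -0.1, -0.0]
gripper_width: -0.0
gripper_force: 0.0
```

```bash
cat > pred.py <<'E'
from h import *
import json,sys,os
D=[[3.45,-176.81],[3.5,-171.4],[3.55,-165.76],[4.0,-117.68],[4.05,-112.62],[4.1,-107.4],[5.35,18.42],[6.3,110.07],[6.35,114.29]]
if os.path.exists("D.json"): D=json.load(open("D.json"))
for k in range(int(sys.argv[1])):
    s=manip.sense()["time"];a,n=angle(cam("side"))
    if a is not None:
        a+=360*round((D[-1][1]+85*(s-D[-1][0])-a)/360); D.append([s,float(a)]); print(round(s,3),a,n)
json.dump(D,open("D.json","w"))
D=np.array(D);t0=3.45
def th(p,t):  # dv/dt=-(c+kv)
    w,q,c,k=p; tau=t-t0; e=np.exp(-k*tau); return q+(w+c/k)*(1-e)/k-c/k*tau
def v(p,t):
    w,q,c,k=p; return (w+c/k)*np.exp(-k*(t-t0))-c/k
from scipy.optimize import least_squares,brentq
f=lambda p:np.concatenate([(th(p,D[:,0])-np.radians(D[:,1]))/.012,[(p[2]-.06)/.015,(p[3]-.05)/.012]])
r=least_squares(f,[1.93,-3.08,.06,.05]);p=r.x;C=np.linalg.inv(r.jac.T@r.jac)
print("p",p.round(4),"res deg",np.degrees(.012*f(p)[:len(D)]).round(1))
ts=p[0]; tstop=t0+np.log(1+p[0]*p[3]/p[2])/p[3]; print("stops at t",tstop.round(2),"angle",np.degrees(th(p,tstop)).round(0),"+-",np.degrees(np.std([ (lambda q:th(q,t0+np.log(1+q[0]*q[3]/q[2])/q[3]))(q) for q in np.random.default_rng(0).multivariate_normal(p,C,400)])).round(0))
for n in(1,2):
    if th(p,tstop)>2*np.pi*n:
        t=brentq(lambda t:th(p,t)-2*np.pi*n,t0,tstop);print("pass",n,"t",round(t,3),"w",v(p,t).round(3))
s=manip.sense();print("now",s["time"],np.round(s["tcp_pos"],4),"F",np.round(s["force"],2))
E
python3 pred.py 2
```

```text
7.3 195.47 231
7.35 199.46 240
p [ 1.9307 -3.0927  0.0538  0.04  ] res deg [-0.4 -0.3 -0.4  0.2  0.5  0.5  1.4 -1.3 -1.1  0.4  0.6]
stops at t 25.72 angle 874.0 +- 60.0
pass 1 t 9.426 w 1.235
pass 2 t 16.338 w 0.612
now 7.4 [0.5905 0.0608 0.0838] F [-0.37  1.19  0.3 ]
```

```bash
cat > bias.py <<'E'
from h import *
import pickle,json
d=dict(pickle.load(open("side.pkl","rb")))
def synth(a):
    im=np.zeros((420*4,560*4,3),np.uint8); w=a+YAW;u=np.array([np.cos(w),np.sin(w)]);n=np.array([-u[1],u[0]])
    def hull(r0,r1,h,zs):
        P=[proj(d,np.append(HUB+r*u+s*h*n,z)) for r in(r0,r1) for s in(-1,1) for z in zs]
        cv2.fillConvexPoly(im,cv2.convexHull(((np.array(P)+.5)*4-.5).round().astype(np.int32)),(20,20,200))
    hull(.02,.066,.003,[.078]); hull(.065,.1,.005,[.066,.078])
    q=dict(d);q["image"]=cv2.resize(im,(560,420),interpolation=cv2.INTER_AREA); return angle(q)[0]
A=np.arange(-180,180,10);B=[float((synth(np.radians(a))-a+180)%360-180) for a in A]
json.dump([A.tolist(),B],open("bias.json","w"));print(dict(zip(A.tolist(),np.round(B,1))))
E
python3 bias.py
python3 - <<'E'
import json,re
s=open('pred.py').read()
s=s.replace("D=np.array(D);","D=np.array(D);A,B=json.load(open('bias.json'));D[:,1]-=np.interp(D[:,1]%360,np.array(A)%360,B,period=360);")
open('pred.py','w').write(s)
E
python3 pred.py 0
```

```text
{-180: np.float64(2.8), -170: np.float64(2.5), -160: np.float64(2.3), -150: np.float64(1.9), -140: np.float64(1.7), -130: np.float64(1.2), -120: np.float64(0.7), -110: np.float64(0.4), -100: np.float64(-0.0), -90: np.float64(-0.3), -80: np.float64(-0.7), -70: np.float64(-1.3), -60: np.float64(-1.7), -50: np.float64(-2.0), -40: np.float64(-2.3), -30: np.float64(-2.5), -20: np.float64(-2.7), -10: np.float64(-2.7), 0: np.float64(-2.8), 10: np.float64(-2.7), 20: np.float64(-2.4), 30: np.float64(-2.1), 40: np.float64(-1.8), 50: np.float64(-1.4), 60: np.float64(-1.0), 70: np.float64(-0.4), 80: np.float64(-0.1), 90: np.float64(0.6), 100: np.float64(1.0), 110: np.float64(1.4), 120: np.float64(1.9), 130: np.float64(2.1), 140: np.float64(2.3), 150: np.float64(2.6), 160: np.float64(2.7), 170: np.float64(2.7)}
p [ 1.9922 -3.1349  0.0629  0.0527] res deg [-0.1 -0.  -0.1  0.   0.2  0.2 -0.4 -0.2  0.3  0.  -0. ]
stops at t 22.08 angle 712.0 +- 39.0
pass 1 t 9.622 w 1.108
now 7.4 [0.5905 0.0608 0.0838] F [-0.37  1.19  0.3 ]
```

Call:
apply_moves(commands=[[[0,0,0,-0.14,0,0,0]]])

```text
time: 7.5
tcp_pos: [0.5897, 0.0608, 0.0903]
eef_rot: [-0.001, -0.041, 0.999, -0.0]
force: [0.4, 0.6, -0.6]
gripper_width: -0.004
gripper_force: 0.0
```

```bash
python3 pred.py 1; python3 -c "
from h import *
print(manip.sense()['tcp_pos'])"
```

```text
7.5 211.25 240
p [ 1.9912 -3.1346  0.0626  0.0525] res deg [-0.1 -0.  -0.1  0.   0.2  0.2 -0.4 -0.1  0.3  0.1  0.1 -0.2]
stops at t 22.16 angle 716.0 +- 38.0
pass 1 t 9.617 w 1.111
now 7.55 [0.5908 0.0609 0.0918] F [0.51 0.15 0.74]
[0.59081969 0.06093314 0.09183588]
```

Call:
apply_moves(commands=[[[0,0,0,0.04,0,0,0],[0,0,0,0.07,0,0,0],[0,0,0,0.06,0,0,0],[0,0,0,0.03,0,0,0],[0,0,0,0,0,0,0],[0,0,0,0,0,0,0],[0,0,0,0,0,0,0],[0,0,0,0,0,0,0],[0,0,0,0,0,0,0],[0,0,0,0,0,0,0]]])

```text
time: 8.55
tcp_pos: [0.5905, 0.0609, 0.0809]
eef_rot: [0.0, -0.041, 0.999, -0.0]
force: [1.4, -0.3, -0.9]
gripper_width: 0.001
gripper_force: 0.0
```

```bash
python3 pred.py 2
```

```text
8.55 288.59000000000003 238
8.6 292.08 246
p [ 1.9803 -3.1316  0.0578  0.0519] res deg [ 0.   0.1  0.  -0.1  0.1  0.1 -0.8 -0.3  0.2  0.5  0.5  0.3 -0.3 -0.3]
stops at t 23.15 angle 751.0 +- 34.0
pass 1 t 9.576 w 1.138
pass 2 t 18.982 w 0.269
now 8.65 [0.5905 0.0609 0.0809] F [0.77 0.73 0.14]
```

Call:
apply_moves(commands=[[[0,0,0,0,0,0,0],[0,0,0,0,0,0,0],[0,0,0,0,0,0,0],[0,0,0,0,0,0,0],[0,0,0,0,0,0,0],[0,0,0,0,0,0,0],[0,0,0,0,0,0,0]]])

```text
time: 9.35
tcp_pos: [0.5905, 0.0609, 0.0808]
eef_rot: [0.0, -0.041, 0.999, 0.0]
force: [0.3, 0.1, -0.5]
gripper_width: 0.003
gripper_force: 0.0
```

```bash
python3 pred.py 2
```

```text
9.35 343.01 236
9.4 346.47 233
p [ 1.9774 -3.1306  0.0555  0.0524] res deg [ 0.1  0.2  0.1 -0.1  0.1  0.  -0.9 -0.4  0.1  0.5  0.5  0.4 -0.  -0.
 -0.1 -0.3]
stops at t 23.55 angle 763.0 +- 32.0
pass 1 t 9.568 w 1.145
pass 2 t 18.577 w 0.315
now 9.45 [0.5905 0.0609 0.0808] F [ 0.64 -0.2  -1.28]
```

```bash
python3 pred.py 1|tail -3
```

```text
pass 1 t 9.566 w 1.146
pass 2 t 18.497 w 0.325
now 9.5 [0.5905 0.0609 0.0808] F [ 0.04 -0.39  0.02]
```

Call:
apply_moves(commands=[[[0,0,0,0.12,0,0,0],[0,0,0,-0.02,0,0,0],[0,0,0,0,0,0,0]]])

```text
time: 9.8
tcp_pos: [0.5938, 0.0611, 0.0781]
eef_rot: [0.003, -0.041, 0.999, 0.0]
force: [1.0, -0.5, 12.2]
gripper_width: 0.002
gripper_force: 5.8
```

```bash
python3 - <<'E'
from h import *
for k in range(3):
    s=manip.sense()["time"];d=cam("side");print(round(s,3),angle(d))
t=cam("top");print("top",angle(t))
todo([.591,.061,.078])
cv2.imwrite("pics/s4.png",np.hstack([cv2.resize(d["image"][170:310,240:400],None,fx=3,fy=3),cv2.resize(t["image"][130:270,270:370],None,fx=3,fy=3)]))
E
```

```text
9.8 (np.float64(-5.71), 232)
9.85 (np.float64(-5.76), 231)
9.9 (np.float64(-5.75), 232)
top (np.float64(-3.38), 82)
t 10.0 tcp [0.5939 0.0611 0.0781] F [ 0.6 -0.3 11.7] ydir 94.7 tool z [ 0.007  0.001 -1.   ]
shift units [0.058 0.002 0.001]
```

View pics/s4.png

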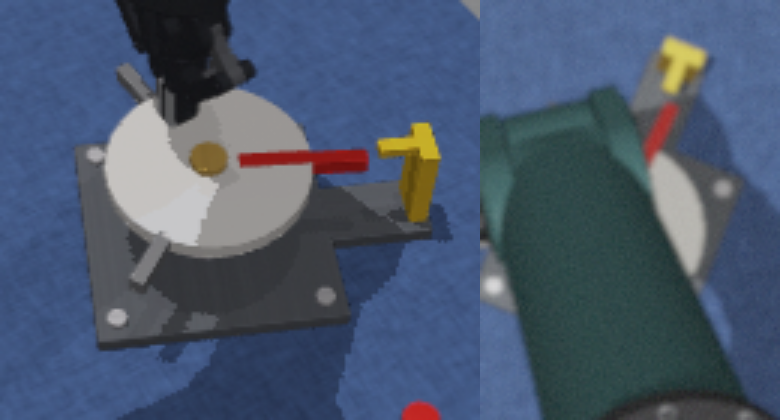

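The wheel stopped with the red lug's tip at (366,158), within about 3° of the pointer. The finger carries 12 N, and arm compliance has shifted it 3 mm sideways. I'll unload straight up and slowly so the release gives the wheel no speed.

Call:
apply_moves(commands=[[[0,0,0,-0.002,0,0,0],[0,0,0,-0.002,0,0,0],[0,0,0,-0.002,0,0,0],[0,0,0,-0.002,0,0,0],[0,0,0,-0.002,0,0,0],[0,0,0,-0.002,0,0,0],[0,0,0,-0.002,0,0,0],[0,0,0,-0.002,0,0,0],[0,0,0,-0.002,0,0,0],[0,0,0,-0.002,0,0,0]]])

```text
time: 11.0
tcp_pos: [0.5927, 0.0611, 0.0781]
eef_rot: [0.002, -0.041, 0.999, 0.0]
force: [-0.5, 0.3, 7.4]
gripper_width: -0.001
gripper_force: 3.3
```

```bash
python3 - <<'E'
from h import *
print(angle(cam("side")));todo([.591,.061,.078])
E
```

```text
(np.float64(-4.26), 223)
t 11.05 tcp [0.5927 0.0612 0.0781] F [-0.6 -0.3  6.8] ydir 94.7 tool z [ 0.004  0.001 -1.   ]
shift units [ 0.034 -0.001  0.002]
```

Call:
apply_moves(commands=[[[0,0,0,-0.002,0,0,0],[0,0,0,-0.002,0,0,0],[0,0,0,-0.002,0,0,0],[0,0,0,-0.002,0,0,0],[0,0,0,-0.002,0,0,0],[0,0,0,-0.002,0,0,0],[0,0,0,-0.002,0,0,0],[0,0,0,-0.002,0,0,0],[0,0,0,-0.001,0,0,0],[0,0,0,-0.001,0,0,0],[0,0,0,0,0,0,0]]])

```text
time: 12.15
tcp_pos: [0.5913, 0.0611, 0.0781]
eef_rot: [0.001, -0.041, 0.999, 0.0]
force: [0.2, 0.5, 4.4]
gripper_width: 0.003
gripper_force: 2.6
```

```bash
python3 - <<'E'
from h import *
print(angle(cam("side")));todo([.591,.061,.078])
E
```

```text
(np.float64(-2.43), 223)
t 12.2 tcp [0.5913 0.0611 0.0781] F [0.7 0.6 5.3] ydir 94.7 tool z [ 0.002  0.    -1.   ]
shift units [ 0.006 -0.002  0.003]
```

Call:
apply_moves(commands=[[[0,-0.002,0,-0.0015,0,0,0],[0,-0.002,0,-0.0015,0,0,0],[0,-0.002,0,-0.0015,0,0,0],[0,-0.002,0,-0.0015,0,0,0],[0,-0.002,0,-0.0015,0,0,0],[0,-0.002,0,-0.0015,0,0,0],[0,-0.002,0,-0.0015,0,0,0],[0,0,0,0,0,0,0]]])

```text
time: 13.0
tcp_pos: [0.591, 0.0611, 0.0782]
eef_rot: [-0.0, -0.041, 0.999, 0.0]
force: [-1.2, 1.6, 3.5]
gripper_width: -0.002
gripper_force: 2.0
```

```bash
python3 - <<'E'
from h import *
print(angle(cam("side")));todo([.591,.061,.078])
E
```

```text
(np.float64(-2.04), 224)
t 13.05 tcp [0.591  0.0611 0.0781] F [0.7 1.5 3.5] ydir 94.7 tool z [-0.  0. -1.]
shift units [ 0.001 -0.002  0.002]
```

Call:
apply_moves(commands=[[[0,-0.0025,0,-0.0015,0,0,0],[0,-0.0025,0,-0.0015,0,0,0],[0,-0.0025,0,-0.0015,0,0,0],[0,-0.0025,0,-0.0015,0,0,0],[0,-0.0025,0,-0.0015,0,0,0],[0,-0.0025,0,-0.0015,0,0,0],[0,0,0,0,0,0,0]]])

```text
time: 13.75
tcp_pos: [0.5915, 0.0605, 0.0784]
eef_rot: [-0.0, -0.041, 0.999, -0.0]
force: [-0.0, 0.4, 0.9]
gripper_width: -0.001
gripper_force: 0.0
```

```bash
python3 - <<'E'
from h import *
print(angle(cam("side")));todo([.591,.061,.078])
E
```

```text
(np.float64(-2.52), 220)
t 13.8 tcp [0.5916 0.0606 0.0785] F [-0.5 -0.5 -0.8] ydir 94.7 tool z [-0.001 -0.    -1.   ]
shift units [0.011 0.01  0.009]
```

Call:
apply_moves(commands=[[[0,0,0,-0.1,0,0,0],[0,0,0,-0.3,0,0,0],[0,0,0,-0.6,0,0,0],[0,0,0,-0.6,0,0,0],[0,0,0,-0.4,0,0,0],[0,0,0,0,0,0,0],[0,0,0,0,0,0,0],[0,0,0,0,0,0,0],[0,0,0,0,0,0,0]]])

```text
time: 14.7
tcp_pos: [0.591, 0.0609, 0.1776]
eef_rot: [-0.001, -0.041, 0.999, -0.0]
force: [-0.2, 0.5, -0.8]
gripper_width: -0.003
gripper_force: 0.0
```

```bash
python3 - <<'E'
from h import *
d=cam("side");print(angle(d));d=cam("side");print(angle(d),angle(cam("top")));todo([.591,.061,.078])
cv2.imwrite("pics/s5.png",cv2.resize(d["image"],None,fx=1.4,fy=1.4))
E
```

```text
(np.float64(-2.55), 224)
(np.float64(-2.55), 224) (np.float64(-0.52), 23)
t 14.85 tcp [0.5914 0.0609 0.1778] F [-1.4 -0.9 -0.7] ydir 94.7 tool z [-0.002 -0.    -1.   ]
shift units [0.004 0.003 1.996]
```

View pics/s5.png

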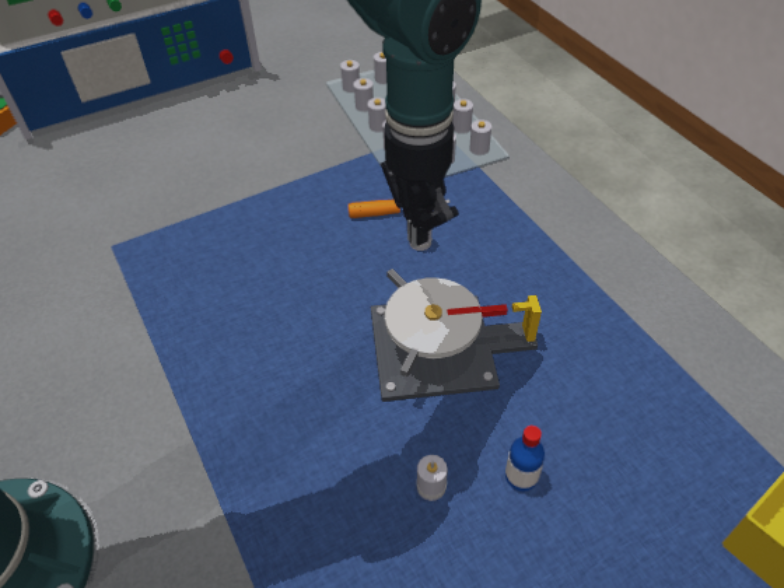

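The wheel stands still. The red lug (tip at 505,310) points at the yellow pointer (514,307), the arm is clear, and the bottle, both motors and the screwdriver look undisturbed.

```bash
python3 -c "
from h import *
print(ticket.sign_off())"
```

```text
the job is handed in; nothing more can be done
None
```

I flicked the wheel by its red lug and it spun freely past the pointer once. I braked it at the next pass, and it now stands with the red lug within about 1° of the pointer; during the brake and slow lift-off, arm flex turned it a few degrees back and forth under the fingertip. The job is handed in.

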